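Hang the screwdriver holder on the bench tool board

TASK

Hang the empty screwdriver holder on the small tool board: slip the keyhole in its back plate over the headed stud until the plate lies against the board, then slide the holder down until the stud is fully home at the top of the slot, and let go so that it hangs upright by itself. The board is thin and springy, so work gently: never press the holder against the board or its stud with more than about 35 N. Leave the jar and the tin where they are.

Things in the scene. Friction and masses are not known exactly. Their poses are not given: they have to be found in the camera images.
- stud (a point): Middle of a level slot in the tool board's face, 130 mm above the bench, in which the one headed stud is clamped fast somewhere within 17 mm left or right of this point (along y; its height is exact). x points straight out of the face, roughly away from the robot, z up, y along the board. Stud: 12 mm proud; round neck 7 mm across, 8 mm long, then round head 14 mm across, 4 mm thick.
- grip (a point): Centre of the grip tab on top of the loose aluminium screwdriver holder, which stands upright on the bench. x points out of its front, z up, y along its width; hung up, its x points as the stud's x. Tab: 9 mm thick (x), 44 mm wide (y), from 96 to 140 mm above the underside; this point is 122 mm above the underside and 4.5 mm in front of the flat back face.
- keyhole (a point): Centre of the wide, eight-sided lower part of the keyhole through the holder's back plate, on the back face: 17 mm across flats, 50 mm above the underside (72 mm below and 4.5 mm behind the grip point), midway along the width. Axes as the grip point. A slot 10 mm wide runs straight up from it, with 45 degree shoulders leading in.
- slot_end (a point): Where the stud's axis lies when it is home in the top of the slot, on the back face of the holder's back plate: 18 mm above the keyhole's centre, 54 mm below the grip point. Axes as the grip point.
- jar_mid (a point): Bystander: middle of a capped amber glass jar, 64 mm across, 85 mm high, standing on the bench in front of the board.
- tin_mid (a point): Bystander: middle of an open white tin cup, tapered, 90 mm across the rim, 60 mm high, standing in front of the holder.
- holder: The holder, about 0.3 kg; origin in its back face at the underside, midway along the width; axes as the grip point. Back plate under the tab: 80 mm wide, 100 mm high, 5 mm thick, its back flush with the tab's back. At its foot a shelf with three holes reaches 55 mm forward, with side walls 22 mm high.
- board: The upright pegboard that carries the stud; origin in its face, 130 mm below the slot's middle; axes as the stud's. 220 mm wide, 10 thick, from 20 to 150 mm above the bench (top edge 20 mm above the stud). Flat keys hang at its ends. Springs let it yield straight back, 1 mm per 3 N, at most 20 mm; it yields no other way. Steel foot: 10 mm in front, 100 mm behind.
Mind the look-alikes: they are no part of the job. Of the things that look like the holder, take the one that is farthest from the robot's base at the start.

How it is judged (in metres and radians):
On the way:
1. the wide part of the keyhole is over the stud's head (level with the stud within 6 mm, within 22 mm of the slot's middle) and the back plate lies within 5 mm of the board's face (x of keyhole in the frame of stud between -0.005 and 0.005 m and y of keyhole in the frame of stud between -0.022 and 0.022 m and z of keyhole in the frame of stud between -0.006 and 0.006 m), for 0.05 s.
At the end, for the whole second after the job is handed in: The holder hangs by itself on the stud, at rest: the top of the keyhole's slot level with the stud within 4 mm, within 22 mm sideways of the board slot's middle and within 5 mm of the board's face; the holder upright and square to the board within 0.12 rad (x of slot_end in the frame of stud between -0.005 and 0.005 m and y of slot_end in the frame of stud between -0.022 and 0.022 m and z of slot_end in the frame of stud between -0.004 and 0.004 m and angle between holder's own z axis and vertical below 0.12 rad and angle between the x axis of holder and the x axis of board, either way round below 0.12 rad and contact force between holder and board above 0.5 N and linear speed of holder below 0.02 m/s); the robot touches nothing.
It fails at once if the holder is pressed on the board or its stud with more than 35 N (contact force between holder and board above 35 N).
It fails at once if the jar or the tin is moved more than 20 mm (distance of any of jar_mid, tin_mid from where it was at the start of the episode above 0.02 m).
It also fails if it takes over 67 s, if anything falls off the work surface, if the arm or the gripper's body presses on something with over 40 N, if the wrist force passes 120 N, or if a joint passes its speed limit or range.

ROBOT

A 6-joint arm with a two-finger parallel gripper is mounted at the origin on the work surface. World frame = base frame: x ahead of the robot, y to its left, z up, the work surface at z = 0. Lengths are in mm, angles in rad, forces in N, time in s.
With the tool pointing down it reaches from about 300 to 775 mm from the base axis. Payload 14.6 kg.
Tool frame: the origin (TCP) lies between the finger pads; the fingertips stand 19 mm ahead of it and the grasp point (between the pads) is the TCP; x points along the fingers, y is the direction in which the jaws open and shut, and the axes are right-handed (so a half turn about x gives the same grasp; the last joint's range is limited). The gripper opens to 94 mm and grips with 3 to 60 N. Pads are 16 mm wide; open, the fingers measure 119 mm over their backs; the gripper's body (75 mm by 177 mm) begins 78 mm behind the grasp point.
Start: joints at [1.216, 0.3, 1.521, -0, 1.321, -0.067], TCP at [156.111, 527.37, 224.446] pointing down, gripper open.
Joint ranges: [-3.03, 3.03], [-0.79, 2.21], [0.23, 2.52], [-1.04, 4.18], [0, 3.07], [-2.55, 2.55]. Speed limits (rad/s): [2.22, 2.22, 2.57, 3.14, 3.14, 3.14].

INTERFACE

Orientations are given as [roll, pitch, yaw] about the fixed x, y, z axes, in that order (R = Rz(yaw) Ry(pitch) Rx(roll)).
In Python, from cell import manip gives the robot as it stands.
- The arm moves only by the tool jog_arm, never from a script. Its argument "series" is one flat list of numbers, 7 for each row, row after row: the turn, a rotation vector about the world's x, y, z in rad, then the shift along the world's x, y, z in m, then the opening, from -1 (shut) to 1 (fully open). A call has 1 to 20 rows; each row is the pose to reach, as a shift and turn from the pose commanded when the call began; what a row does not reach only later rows make up. A row lasts 1/8 s, in which the tool goes at most 62.5 mm and 10.7 degrees, less where a joint would pass 70% of its speed; a pose out of reach is approached as far as the arm can. A call with a gripper value outside its range is refused whole. The fingers move at their own pace and stop on an object; "squeeze" is the grip in N (left out, the last holds). Time passes only in rows, so rows that repeat a pose let the fingers close. It gives the time, the measured TCP pose, the force and the opening at its end, in the units of the state.
- manip.read_state(): the state, without advancing time (a new reading comes with each control period).
- manip.camera(name): name is "scene" or "top" or "wrist"; returns a dict with "color" (420x560x3 uint8, blue, green, red), "range_z" (420x560 float32, mm along the optical axis (not along the pixel's ray), 0 where there is no reading), "fx", "fy", "cx", "cy" (pixels), "pose" (4x4, takes a point from camera to world coordinates); the wrist camera has in their place "mount" (4x4, takes a point from camera to tool coordinates, whose origin is the TCP and whose axes are the tool frame's). Camera axes: x right, y down, z forward; pixel columns grow to the right and rows downward; lengths in mm; the calibration is good to about 2 mm. A picture is of the moment at which its call begins: read the wrist's pose just before it.
- manip.sign_off(): hands the job in, once; it reports no verdict.
The state is a dict: "clock": time; "joints": joint angles; "qd": joint speeds; "effort": joint torques, N m; "eef_pos": TCP position; "eef_rot": TCP orientation; "wrist_force": force on the tool from outside, world axes, zero at the start; "moment": the same for the moment, N m; "finger_gap": finger opening in mm.
Only numpy, scipy, OpenCV 4.12 (cv2) and the standard library are available. Lean on these libraries where they do the work, as an engineer would, in place of code of your own. Each camera call takes 0.05 s, during which the arm holds its last target.

## Working session

There is one attempt and no reset: what is moved stays moved. The work goes in short steps, Python scripts to look and compute and a tool call to move; the robot and the scene stay as the last step left them, time stands still between calls to the robot, and variables do not carry over. Pictures are saved under pics/ and viewed, and the job is handed in when it is done.

Besides the shell and the picture viewer there is one more tool, called after "Emit:" in YAML: its name, and indented under it one key for each argument. jog_arm: Moves the arm, as the interface text tells. Its arguments: {"type":"object","properties":{"series":{"type":"array","items":{"type":"number"}},"squeeze":{"type":"number"}},"required":["series"]}

```bash
mkdir -p pics; ls
cat > h.py <<'E'
import numpy as np,cv2
from cell import manip
def snap(n,f):
    s=manip.read_state(); c=manip.camera(n); cv2.imwrite('pics/'+f+'.png',c['color']); np.savez('pics/'+f+'.npz',**{k:np.array(v) for k,v in c.items()},eef_pos=s['eef_pos'],eef_rot=s['eef_rot']); return s,c
E
python3 - <<'E'
from h import *
for n in ['scene','top','wrist']:
    s,c=snap(n,n+'0'); print(n,c['fx'],c['cx'],c['cy'],c.get('pose'),c.get('mount'))
print(manip.read_state())
E
```

```text
pics
scene 493.966816094634 281.0797729825694 205.68475193072746 [[ 4.49432427e-01  5.22365735e-01 -7.24668568e-01  1.35649463e+03]
 [ 8.93045044e-01 -2.42809537e-01  3.78832519e-01 -4.98577299e+02]
 [ 2.19326875e-02 -8.17421292e-01 -5.75622610e-01  8.17930214e+02]
 [ 0.00000000e+00  0.00000000e+00  0.00000000e+00  1.00000000e+00]] None
top 514.4110627061822 272.9010074754164 202.1372013032194 [[ 1.77384408e-01 -9.62616598e-01  2.04704803e-01  2.58795399e+02]
 [-9.84128272e-01 -1.74586533e-01  3.17975780e-02 -5.82603053e+01]
 [ 5.12982544e-03 -2.07096179e-01 -9.78307139e-01  1.11416188e+03]
 [ 0.00000000e+00  0.00000000e+00  0.00000000e+00  1.00000000e+00]] None
wrist 300.45514457269775 282.7387035528022 203.25262768967696 None [[ 5.61883787e-04 -2.69205488e-01  9.63082598e-01 -1.60217004e+02]
 [ 9.99999500e-01  9.47529679e-04 -3.18563868e-04 -7.71882028e-01]
 [-8.26790203e-04  9.63082295e-01  2.69205886e-01 -7.89194418e+01]
 [ 0.00000000e+00  0.00000000e+00  0.00000000e+00  1.00000000e+00]]
{'clock': 0.15, 'joints': array([ 1.21639179e+00,  3.00341537e-01,  1.52140914e+00, -1.93586038e-05,
        1.32071291e+00, -6.66103145e-02]), 'qd': array([-1.00963804e-06, -2.08522939e-03, -6.06887802e-04, -4.79485865e-04,
        1.95781071e-03,  6.73597749e-05]), 'effort': array([ 1.10203549e-03, -5.31961656e+01, -3.52816951e+01,  7.08642416e-02,
        2.36512214e-02, -8.49090679e-05]), 'eef_pos': array([156.06237646, 527.21049207, 224.03013811]), 'eef_rot': array([-1.61587865,  1.5699252 , -1.90366807]), 'wrist_force': array([ 0.41503481,  0.19169686, -0.84990565]), 'moment': array([-0.0045122 ,  0.0357523 ,  0.01644997]), 'finger_gap': 94.28285276185379}
```

View pics/scene0.png

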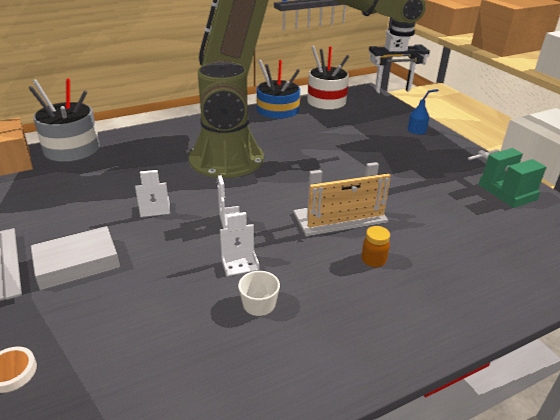

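View pics/top0.png

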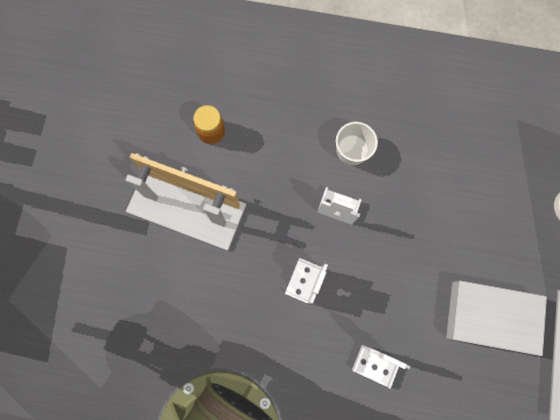

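View pics/wrist0.png

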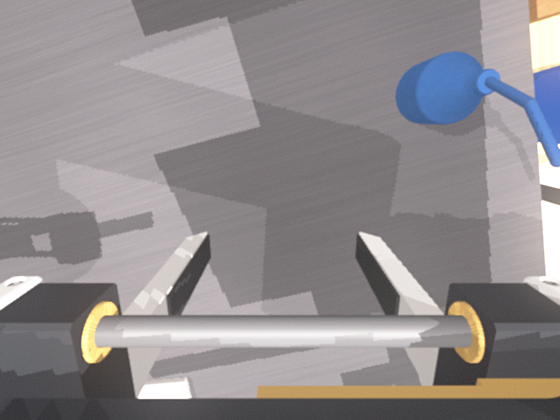

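```bash
cat >> h.py <<'E'
from scipy.spatial.transform import Rotation as Ro
def load(f): return dict(np.load('pics/'+f+'.npz'))
def T_of(c):
    if c.get('pose') is not None and c['pose'].shape==(4,4): return c['pose']
    T=np.eye(4); T[:3,:3]=Ro.from_euler('xyz',c['eef_rot']).as_matrix(); T[:3,3]=c['eef_pos']; return T@c['mount']
def cloud(c):
    z=c['range_z']; v,u=np.mgrid[:z.shape[0],:z.shape[1]]
    P=np.stack([(u-c['cx'])/c['fx']*z,(v-c['cy'])/c['fy']*z,z],-1); T=T_of(c)
    W=P@T[:3,:3].T+T[:3,3]; W[z<=0]=np.nan; return W
def ray_plane(c,uv,n,p0):
    T=T_of(c); d=T[:3,:3]@np.array([(uv[0]-c['cx'])/c['fx'],(uv[1]-c['cy'])/c['fy'],1]); o=T[:3,3]
    return o+d*(np.dot(n,np.array(p0)-o)/np.dot(n,d))
def crop(f,x0,y0,x1,y1,k,out):
    im=cv2.imread('pics/'+f+'.png')[y0:y1,x0:x1]; cv2.imwrite('pics/'+out+'.png',cv2.resize(im,None,fx=k,fy=k,interpolation=cv2.INTER_CUBIC))
E
python3 - <<'E'
from h import *
t=load('top0'); s=load('scene0'); W=cloud(t); S=cloud(s)
for n,(u,v) in dict(A=(340,215),B=(320,280),C=(395,362),jar=(208,118),tin=(355,145),board=(185,180),bench=(450,100)).items(): print(n,W[v,u].round(1))
for n,(u,v) in dict(A=(238,240),A2=(236,222),B=(222,200),C=(153,205),board=(350,205),studhead=(351,187),bench=(120,350)).items(): print(n,S[v,u].round(1))
crop('scene0',190,150,400,300,3.8,'c1'); crop('top0',110,90,400,310,2.7,'c2')
E
```

```text
A [ 480.1 -167.9   46.8]
B [ 331.5 -140.2  138.8]
C [ 209.8 -297.9  139.5]
jar [630.  143.3  81.7]
tin [ 654.8 -181.6    2.3]
board [476.9 151.4 133.7]
bench [ 805.4 -384.1   -5. ]
A [ 417.8 -132.1   -0.5]
A2 [ 490.7 -163.9  118.5]
B [ 363.7 -150.7   98. ]
C [ 216.8 -298.8   32.5]
board [489.3 160.7  70.1]
studhead [487.7 157.9 126.7]
bench [ 639.6 -481.9   -1.7]
```

View pics/c1.png

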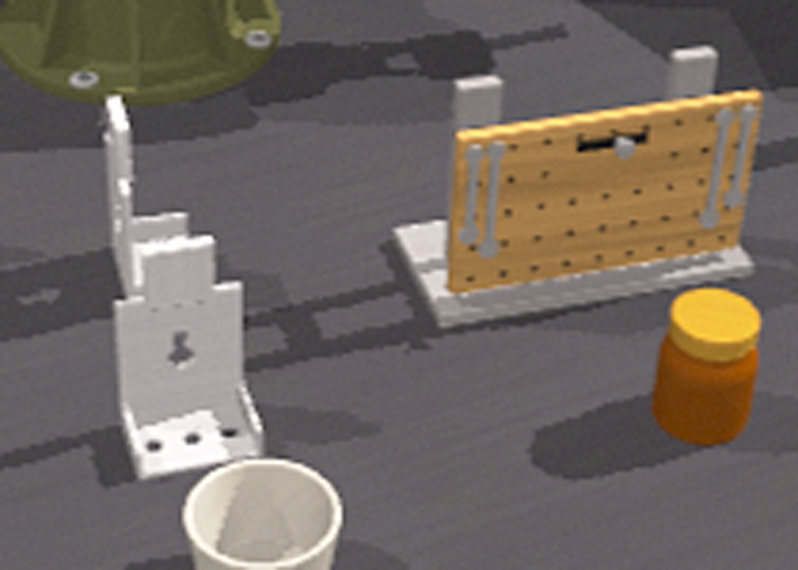

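View pics/c2.png

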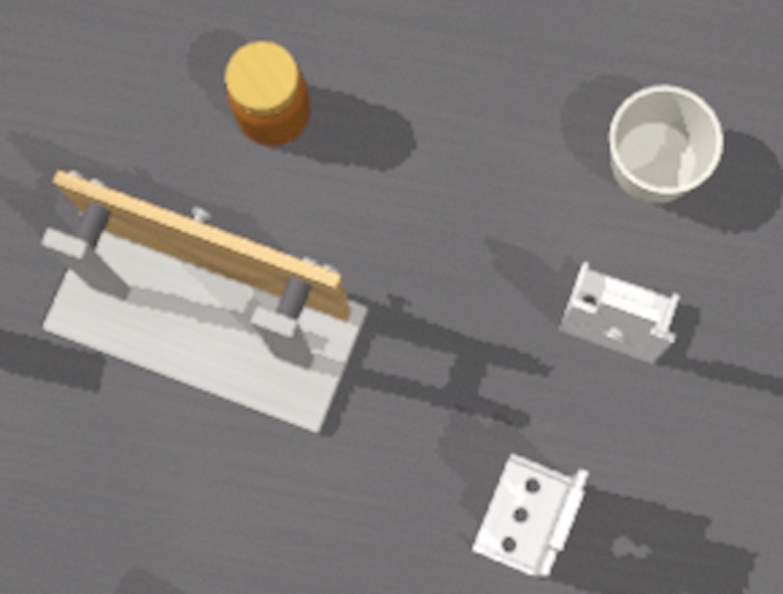

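```bash
cat > m1.py <<'E'
from h import *
s=load('scene0'); S=cloud(s); hsv=cv2.cvtColor(s['color'],cv2.COLOR_BGR2HSV)
H,Sa,V=[hsv[...,i] for i in range(3)]
m=(H>8)&(H<28)&(Sa>80); P=S[m]; u=np.argwhere(m)
k=(u[:,1]>300)&(u[:,1]<395)&(u[:,0]>172)&(u[:,0]<232)&(P[:,2]<148)&(P[:,2]>22); P=P[k]
def plane(P,it=5):
    P=P[np.isfinite(P).all(1)]
    for _ in range(it):
        c=P.mean(0); n=np.linalg.svd(P-c,full_matrices=False)[2][2]; d=(P-c)@n; P=P[abs(d)<max(2,2*d.std())]
    return c,n*np.sign(n[0]),len(P),d.std()
print('board',plane(P), np.nanmin(P,0),np.nanmax(P,0))
# holder A
reg=np.zeros(m.shape,bool); reg[212:272,218:262]=1
Q=S[reg&(Sa<60)&(V>120)]; Q=Q[(Q[:,2]>28)&(Q[:,2]<145)&(Q[:,0]>430)]
print(len(Q)); tab=Q[Q[:,2]>103]; pl=Q[Q[:,2]<97]
print('tab',plane(tab),tab.min(0),tab.max(0)); print('plate',plane(pl),pl.min(0),pl.max(0))
E
python3 m1.py
```

```text
board (array([489.20548431, 152.5115244 ,  84.72112706]), array([ 9.83428294e-01, -1.81297301e-01,  2.81537694e-04]), 2315, np.float64(1.6585881892849041)) [420.7840672   46.65590793  22.00187723] [636.9441603  268.38580094 147.91484964]
1020
tab (array([ 491.07335544, -160.95296161,  122.4441032 ]), array([ 0.98989741, -0.14021627,  0.02103611]), 217, np.float64(1.3909974081343783)) [ 479.38752429 -183.45375598  103.01453839] [ 496.89893707 -138.43472561  142.28129051]
plate (array([ 486.95187581, -161.11327182,   62.36096546]), array([ 0.984877  , -0.17323547, -0.00260241]), 599, np.float64(1.3490284950386768)) [ 474.94008321 -200.80763506   28.0101399 ] [ 609.40519073 -120.96394657   96.95144844]
```

Run:
```python
from h import *
s=manip.read_state(); R=Ro.from_euler('xyz',s['eef_rot']).as_matrix(); print(R.round(3))
yaw=-0.178
for sg in (1,-1):
    y=sg*np.array([np.cos(yaw),np.sin(yaw),0]); x=np.array([0,0,-1.]); z=np.cross(x,y); G=np.stack([x,y,z],1)
    rv=Ro.from_matrix(G@R.T).as_rotvec(); print(sg,rv,G.round(3))
# top view edges for yaw of holder & board
t=load('top0'); W=cloud(t)
g=(W[...,2]>130)&(W[...,2]<145); 
for n,(x0,y0,x1,y1) in dict(A=(310,180,370,230)).items():
    P=W[y0:y1,x0:x1][g[y0:y1,x0:x1]]; c=P.mean(0); d=np.linalg.svd((P-c)[:,:2])[2][0]; print(n,len(P),c,np.arctan2(d[1],d[0])-np.pi/2)
```

```text
[[-0.     0.284  0.959]
 [-0.001  0.959 -0.284]
 [-1.    -0.001 -0.   ]]
1 [ 4.63435098e-04 -8.33549599e-04 -1.46100681e+00] [[ 0.     0.984 -0.177]
 [ 0.    -0.177 -0.984]
 [-1.     0.    -0.   ]]
-1 [8.58940015e-04 4.77551607e-04 1.68058563e+00] [[ 0.    -0.984  0.177]
 [ 0.     0.177  0.984]
 [-1.    -0.     0.   ]]
A 130 [ 483.68655236 -160.26203621  138.54638047] -3.3123994965942485
```

Emit:
jog_arm:
  series: [0, 0, -0.15, 0.03, -0.035, 0.01, 1, 0, 0, -0.75, 0.17, -0.185, 0.036, 1, 0, 0, -1.3, 0.3, -0.33, 0.036, 1, 0, 0, -1.461, 0.339, -0.369, 0.036, 1, 0, 0, -1.461, 0.339, -0.369, 0.036, 1, 0, 0, -1.461, 0.339, -0.369, 0.036, 1, 0, 0, -1.461, 0.339, -0.369, 0.036, 1, 0, 0, -1.461, 0.339, -0.369, 0.036, 1, 0, 0, -1.461, 0.339, -0.369, 0.036, 1, 0, 0, -1.461, 0.339, -0.369, 0.036, 1, 0, 0, -1.461, 0.339, -0.369, 0.036, 1, 0, 0, -1.461, 0.339, -0.369, 0.036, 1, 0, 0, -1.461, 0.339, -0.369, 0.036, 1]

```text
clock: 1.78
eef_pos: [494.7, 159.1, 260.6]
eef_rot: [2.211, 1.571, 0.464]
wrist_force: [0.3, -0.6, -0.1]
finger_gap: 94.3
```

Run:
```python
from h import *
s,c=snap('wrist','w1'); print(s['clock'],s['eef_pos'],s['eef_rot'],s['joints'],s['wrist_force'])
```

```text
1.775 [494.70284394 159.09629415 260.6042444 ] [2.21129756 1.57054815 0.46398249] [2.40637162e-01 2.05256173e-01 1.55456274e+00 5.59679565e-05
 1.38153173e+00 4.17145384e-01] [ 0.25640249 -0.60437875 -0.07007282]
```

View pics/w1.png

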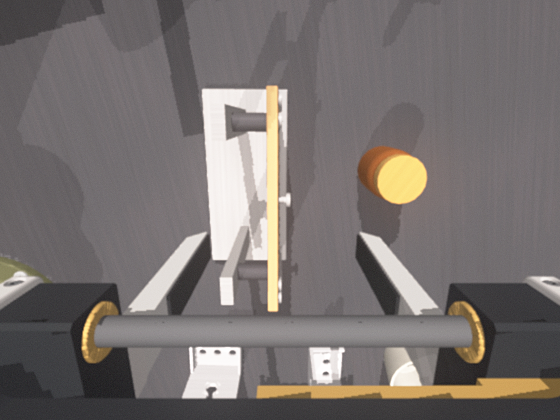

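Run:
```python
from h import *
c=load('w1'); crop('w1',190,70,450,330,2.3,'c3'); crop('w1',255,170,315,230,10,'c4')
W=cloud(c)
for v in range(188,213): print(v,[int(x) for x in c['color'][v,276:298].mean(1)])
z=[0,0,1]
print(ray_plane(c,(290,200),z,(0,0,135)))
```

```text
188 [225, 196, 126, 123, 153, 163, 161, 164, 163, 155, 123, 96, 92, 87, 87, 107, 114, 113, 110, 111, 109, 110]
189 [226, 196, 126, 124, 153, 161, 161, 165, 161, 155, 122, 89, 89, 88, 89, 103, 114, 110, 108, 109, 110, 109]
190 [225, 193, 124, 125, 154, 161, 162, 164, 162, 151, 122, 95, 85, 87, 89, 101, 109, 111, 112, 108, 114, 113]
191 [225, 192, 126, 132, 157, 162, 161, 159, 162, 151, 120, 94, 91, 86, 87, 97, 107, 114, 113, 108, 109, 109]
192 [225, 195, 127, 130, 156, 161, 161, 161, 159, 151, 133, 125, 127, 114, 100, 96, 104, 112, 111, 112, 109, 108]
193 [226, 193, 122, 132, 157, 162, 161, 164, 158, 155, 168, 182, 184, 170, 132, 109, 109, 110, 112, 110, 109, 110]
194 [226, 194, 123, 128, 155, 158, 157, 162, 159, 163, 198, 225, 228, 212, 151, 107, 110, 112, 112, 108, 109, 110]
195 [226, 192, 122, 126, 152, 162, 162, 162, 158, 173, 220, 237, 240, 234, 165, 108, 108, 116, 110, 111, 111, 111]
196 [225, 193, 129, 130, 156, 182, 193, 191, 191, 200, 232, 244, 246, 241, 173, 112, 106, 111, 113, 110, 110, 110]
197 [224, 192, 149, 174, 204, 229, 235, 234, 235, 235, 242, 249, 252, 247, 178, 114
[... 1059 characters left out ...]
0]
207 [227, 188, 118, 117, 151, 158, 163, 159, 159, 149, 116, 102, 98, 99, 90, 90, 103, 112, 110, 115, 111, 108]
208 [225, 189, 119, 120, 152, 161, 161, 160, 160, 147, 115, 90, 83, 86, 85, 88, 101, 110, 112, 112, 111, 110]
209 [227, 193, 125, 121, 152, 160, 159, 161, 163, 147, 113, 89, 84, 89, 88, 89, 91, 106, 107, 112, 114, 109]
210 [226, 194, 127, 131, 157, 161, 161, 161, 162, 149, 116, 91, 88, 89, 89, 86, 89, 103, 110, 112, 113, 109]
211 [226, 194, 125, 132, 157, 159, 162, 161, 163, 150, 116, 91, 88, 88, 90, 88, 95, 103, 112, 112, 112, 109]
212 [225, 194, 124, 128, 156, 159, 160, 161, 162, 152, 119, 90, 89, 85, 91, 88, 92, 102, 113, 113, 111, 110]
[501.38638017 158.88362502 135.        ]
```

View pics/c3.png

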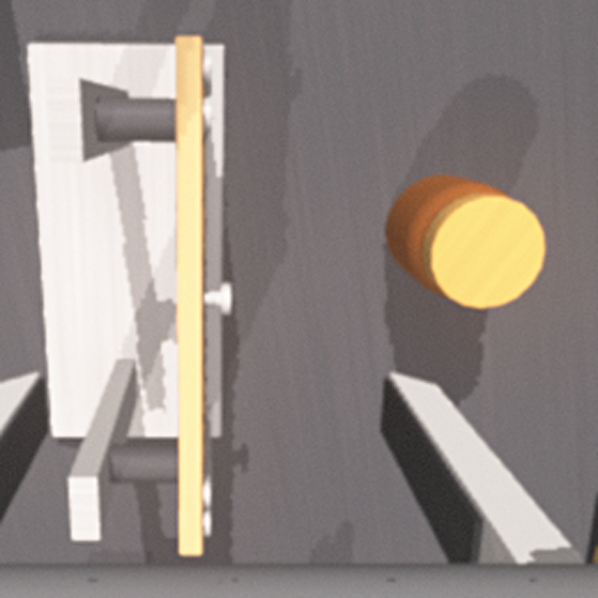

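View pics/c4.png

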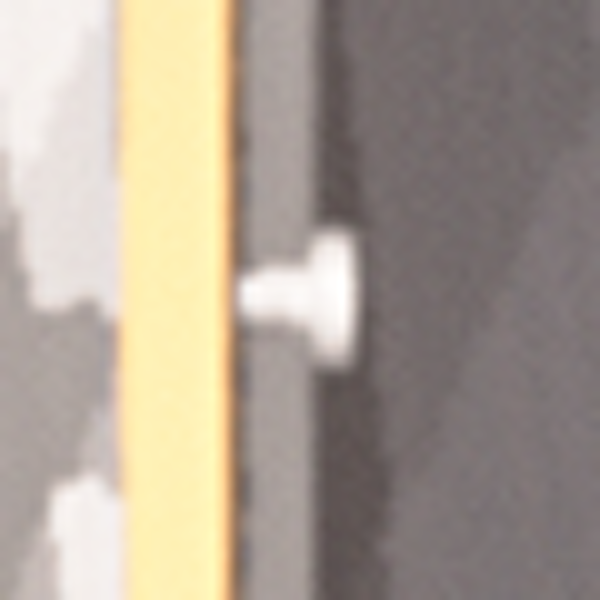

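```bash
cat > m2.py <<'E'
from h import *
c=load('w1'); z=[0,0,1]
hsv=cv2.cvtColor(c['color'],cv2.COLOR_BGR2HSV); m=(hsv[...,0]>8)&(hsv[...,0]<30)&(hsv[...,1]>70)
g=c['color'][...,0].astype(float) # blue
im=c['color'].mean(2)
R=[];L=[];
for v in range(95,300):
    row=im[v]; 
    # front edge: last col of orange run near 277
    cols=np.where(m[v,260:285])[0]+260
    R.append((cols.max()+.5,v)); L.append((cols.min()-.5,v))
PR=np.array([ray_plane(c,p,z,(0,0,150)) for p in R]); PL=np.array([ray_plane(c,p,z,(0,0,150)) for p in L])
def line(P):
    p=P[:,:2]; 
    vx,vy,x,y=cv2.fitLine(p.astype(np.float32),cv2.DIST_HUBER,0,.01,.01).ravel(); return np.array([x,y]),np.array([vx,vy])*np.sign(vy)
pr,dr=line(PR); pl,dl=line(PL); yaw=np.arctan2(-dr[0],dr[1]); print('yaw',yaw,np.arctan2(-dl[0],dl[1]))
n=np.array([np.cos(yaw),np.sin(yaw)]); t=np.array([-n[1],n[0]])
print('thick',(pr-pl)@n,'face n',pr@n)
h=ray_plane(c,(290,199.25),z,(0,0,130)); hb=ray_plane(c,(285.6,199.25),z,(0,0,130)); print('head',h,'n,t',h[:2]@n,h[:2]@t,'proud',h[:2]@n-pr@n, 'back',hb[:2]@n-pr@n)
for v in (192.7,206): print(ray_plane(c,(288,v),z,(0,0,130))[:2]@t)
ys=np.where(m[:,272])[0]; ys=ys[(ys>70)&(ys<320)]; print(ys.min(),ys.max())
e=[ray_plane(c,(277,v),z,(0,0,150))[:2]@t for v in (ys.min()-.5,ys.max()+.5)]; print('ends t',e,'mid',np.mean(e))
# jar cap
j=m.copy(); cnts=[k for k in cv2.findContours(m.astype(np.uint8),0,2)[0] if cv2.contourArea(k)>800]
for k in cnts:
    x,y,w,hh=cv2.boundingRect(k); print(x,y,w,hh)
J=ray_plane(c,(401,179),z,(0,0,85)); print('jar',J,J[:2]@n-pr@n,J[:2]@t)
E
python3 m2.py
```

```text
yaw -0.17950162 -0.18885334
thick 11.170974 face n 453.84418
head [501.40411344 158.30563543 130.        ] n,t 465.08418334711274 245.28241108228644 proud 11.240006101018992 back 6.833185542757462
252.0212493104771
238.2354585056949
85 311
ends t [np.float64(350.6213427283893), np.float64(129.6012614404094)] mid 240.11130208439937
256 377 304 22
448 301 38 63
81 301 38 63
358 146 70 59
266 85 13 227
jar [628.4585951  147.75402244  85.        ] 138.13695399745302 257.5845425482056
```

Emit:
jog_arm:
  series: [0, 0, 0, -0.001, -0.03, 0.01, 1, 0, 0, 0, -0.004, -0.16, 0.01, 1, 0, 0, 0, -0.006, -0.29, 0.01, 1, 0, 0, 0, -0.008, -0.318, 0.01, 1, 0, 0, 0, -0.008, -0.318, 0.01, 1, 0, 0, 0, -0.008, -0.318, 0.01, 1, 0, 0, 0, -0.008, -0.318, 0.01, 1, 0, 0, 0, -0.008, -0.318, 0.01, 1, 0, 0, 0, -0.008, -0.318, 0.01, 1]

```text
clock: 2.95
eef_pos: [487.3, -158.6, 270.6]
eef_rot: [1.787, 1.571, 0.039]
wrist_force: [-0.9, -0.5, 0.3]
finger_gap: 94.1
```

Run:
```python
from h import *
s,c=snap('wrist','w2'); print(s['clock'],s['eef_pos'],s['eef_rot'],s['joints'],s['wrist_force'])
crop('w2',200,120,400,300,4,'c5')
```

```text
2.95 [ 487.28357075 -158.56503006  270.58678919] [1.78677186 1.57056498 0.03949988] [-3.86130917e-01  1.82462247e-01  1.55860345e+00  9.69291748e-05
  1.40031625e+00 -2.09671701e-01] [-0.86763148 -0.53440236  0.2923474 ]
```

View pics/c5.png

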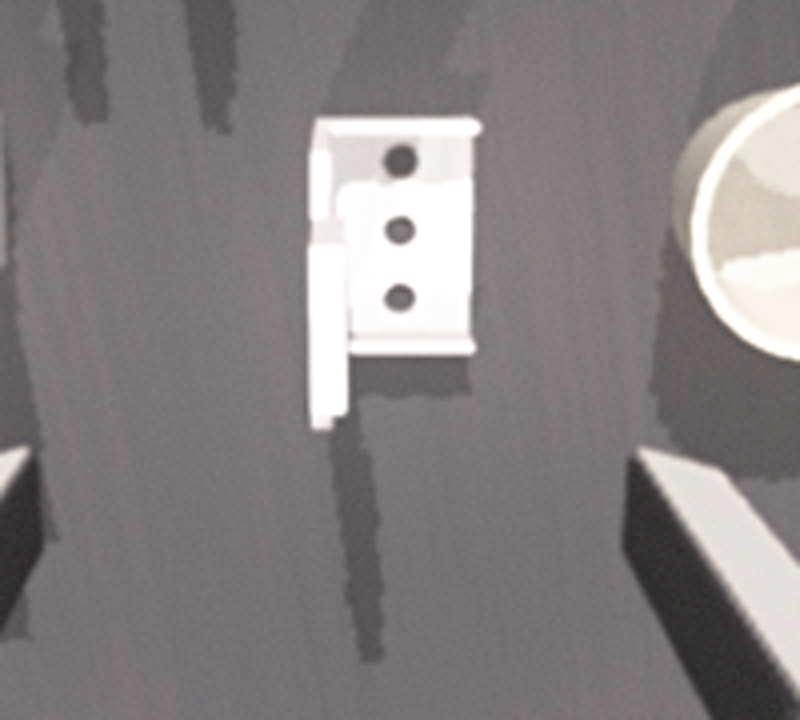

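```bash
cat > m3.py <<'E'
from h import *
c=load('w2'); z=[0,0,1]; im=c['color'].mean(2)
for v in list(range(176,186))+list(range(218,232)): print(v,[int(x) for x in im[v,274:292]])
for v in (190,200,210): print(v,[int(x) for x in im[v,274:292]])
E
python3 m3.py
```

```text
176 [128, 125, 128, 157, 225, 236, 237, 239, 236, 237, 235, 240, 251, 253, 253, 253, 252, 253]
177 [127, 128, 127, 160, 227, 239, 237, 238, 238, 238, 237, 241, 251, 253, 253, 253, 253, 252]
178 [127, 127, 127, 168, 229, 239, 239, 237, 237, 236, 238, 243, 251, 253, 253, 253, 252, 253]
179 [127, 129, 130, 172, 229, 238, 237, 236, 238, 237, 237, 240, 250, 253, 253, 253, 252, 253]
180 [130, 127, 136, 187, 233, 240, 239, 239, 240, 239, 237, 238, 245, 252, 253, 253, 252, 252]
181 [127, 127, 145, 215, 251, 252, 252, 251, 252, 252, 251, 249, 247, 251, 253, 253, 252, 252]
182 [129, 124, 152, 242, 255, 255, 255, 255, 255, 255, 255, 255, 251, 251, 253, 253, 252, 253]
183 [127, 126, 154, 242, 255, 255, 255, 255, 255, 255, 255, 255, 251, 251, 253, 253, 252, 253]
184 [125, 125, 151, 240, 255, 255, 255, 255, 255, 255, 255, 255, 251, 251, 252, 253, 253, 253]
185 [126, 125, 152, 240, 255, 255, 255, 255, 255, 255, 255, 255, 251, 251, 253, 253, 253, 254]
218 [122, 120, 122, 195, 255, 255, 255, 255, 255, 255, 255, 255, 239, 126, 95, 100, 102, 107]
219 [123, 120, 118, 195, 255, 255, 255, 255, 255, 255, 2
[... 716 characters left out ...]
, 174, 163, 165, 151, 114, 97, 99, 96, 96, 98, 103, 115, 125]
228 [120, 122, 117, 117, 124, 122, 120, 120, 109, 102, 96, 95, 98, 98, 99, 100, 109, 120]
229 [123, 122, 122, 120, 118, 118, 117, 116, 106, 95, 93, 99, 95, 97, 96, 99, 102, 116]
230 [120, 121, 122, 118, 120, 120, 122, 116, 102, 94, 101, 100, 93, 98, 95, 100, 106, 118]
231 [123, 122, 120, 121, 118, 120, 121, 120, 104, 98, 95, 96, 95, 98, 96, 101, 113, 119]
190 [126, 120, 146, 239, 255, 255, 255, 255, 255, 255, 255, 254, 244, 248, 253, 255, 255, 255]
200 [123, 124, 133, 222, 255, 255, 255, 255, 255, 255, 255, 255, 239, 222, 250, 253, 253, 252]
210 [122, 120, 125, 212, 255, 255, 255, 255, 255, 255, 255, 255, 232, 124, 93, 97, 98, 99]
```

```bash
cat > m4.py <<'E'
from h import *
c=load('w2'); z=[0,0,1]; im=c['color'].mean(2)
yaw=-.1795; n=np.array([np.cos(yaw),np.sin(yaw)]); t=np.array([-n[1],n[0]])
def p(u,v,h): return ray_plane(c,(u,v),z,(0,0,h))[:2]
a=[p(281.5,v,140)@t for v in (180.75,223.6)]; print('tab t',a,np.diff(a),np.mean(a))
b0=p(276.3,183,140);b1=p(276.95,220,140); d=b0-b1; print('back yaw',np.arctan2(-d[0],d[1]),'n',b0@n,b1@n)
f=p(286.35,211,140); print('front',f@n)
print('holes?'); 
hol=(im[140:200,290:310]<140).astype(np.uint8)
_,_,st,ce=cv2.connectedComponentsWithStats(hol); print(st,ce+[290,140])
for v in range(144,156): print(v,[int(x) for x in im[v,274:325:3]])
for v in range(202,212): print(v,[int(x) for x in im[v,288:325:3]])
E
python3 m4.py
```

```text
tab t [np.float64(-49.79480418042021), np.float64(-94.46020609161253)] [-44.66540191] -72.12750513601637
back yaw -0.16420311743501395 n 500.8137054078082 501.4028863031956
front 510.93404197177284
holes?
[[  0   9  20  51 916]
 [  0   0  20   9 180]
 [  6  16   8   8  47]
 [  7  35   6   6  29]
 [  7  51   6   6  28]] [[299.48799127 174.02292576]
 [299.5        144.        ]
 [299.63829787 159.80851064]
 [299.5862069  177.13793103]
 [299.57142857 193.82142857]]
144 [123, 121, 121, 112, 115, 115, 113, 117, 115, 117, 116, 119, 115, 116, 115, 116, 125]
145 [123, 124, 120, 114, 114, 115, 114, 112, 114, 117, 117, 119, 117, 114, 118, 118, 124]
146 [124, 120, 114, 114, 117, 115, 111, 115, 113, 117, 115, 118, 117, 114, 116, 114, 128]
147 [124, 121, 113, 110, 113, 111, 109, 112, 110, 117, 113, 117, 113, 115, 117, 120, 128]
148 [123, 121, 129, 122, 126, 124, 123, 124, 124, 126, 129, 125, 123, 130, 141, 119, 126]
149 [123, 121, 181, 184, 185, 186, 186, 184, 187, 188, 192, 190, 192, 197, 208, 141, 128]
150 [124, 125, 237, 245, 245, 249, 249, 250, 249, 249, 249, 254, 255, 255, 255, 207, 130]
151
[... 435 characters left out ...]
, 123, 133]
202 [243, 250, 250, 247, 248, 247, 247, 248, 247, 250, 134, 127, 127]
203 [215, 240, 240, 237, 239, 239, 238, 238, 239, 240, 136, 129, 129]
204 [211, 237, 237, 237, 238, 238, 238, 237, 238, 239, 154, 125, 127]
205 [245, 249, 250, 250, 250, 250, 250, 250, 250, 251, 188, 128, 129]
206 [255, 255, 255, 255, 255, 255, 255, 255, 255, 255, 226, 124, 127]
207 [255, 255, 255, 255, 255, 255, 255, 255, 255, 255, 221, 127, 126]
208 [185, 201, 201, 202, 201, 202, 205, 203, 203, 201, 158, 127, 126]
209 [103, 107, 108, 107, 108, 107, 105, 106, 107, 107, 127, 129, 126]
210 [93, 99, 96, 98, 98, 96, 98, 99, 96, 98, 125, 126, 126]
211 [96, 105, 103, 104, 104, 101, 100, 101, 103, 100, 126, 124, 127]
```

Run:
```python
from h import *
exec(open('m4.py').read().split("a=[p")[0])
for u in (290,310):
    a=[p(u,v,22)@t for v in (148.75,208.2)]; print(a,np.diff(a),np.mean(a), p(u,178,22)@n)
a=[p(278,v,100)@t for v in (149.0,226.95)]; print(a,np.mean(a))
print('hole',p(299.6,177.1,6)@t)
print('grip',506.2*n-72.3*t)
t0=Ro.from_euler('xyz',c['eef_rot']).as_matrix(); print(t0.round(4), np.arctan2(t0[1,1],t0[0,1]))
```

```text
[np.float64(-29.7427818344987), np.float64(-113.15401466715281)] [-83.41123283] -71.44839825082576 517.2252729268514
[np.float64(-29.638506359424333), np.float64(-113.04227829394111)] [-83.40377193] -71.34039232668272 544.8361012148931
[np.float64(-22.713677513620524), np.float64(-112.82324351498958)] -67.76846051430505
hole -71.35817794025043
grip [ 485.15865683 -161.51410993]
[[ 2.000e-04  9.845e-01 -1.756e-01]
 [ 0.000e+00 -1.756e-01 -9.845e-01]
 [-1.000e+00  2.000e-04 -0.000e+00]] -0.17647565694542974
```

Emit:
jog_arm:
  series: [0, 0, 0, -0.0023, -0.0028, -0.02, 1, 0, 0, 0, -0.0023, -0.0028, -0.06, 1, 0, 0, 0, -0.0023, -0.0028, -0.1, 0.5, 0, 0, 0, -0.0023, -0.0028, -0.13, 0, 0, 0, 0, -0.0023, -0.0028, -0.143, -0.3, 0, 0, 0, -0.0023, -0.0028, -0.1466, -0.5, 0, 0, 0, -0.0023, -0.0028, -0.1466, -0.5, 0, 0, 0, -0.0023, -0.0028, -0.1466, -0.5]
  squeeze: 30

```text
clock: 4.0
eef_pos: [485.2, -162.6, 124.8]
eef_rot: [1.364, 1.569, -0.385]
wrist_force: [0.2, -0.1, 0.6]
finger_gap: 37.3
```

Run:
```python
from h import *
s,c=snap('wrist','w3'); print(s['clock'],s['eef_pos'],s['wrist_force'],s['finger_gap'])
```

```text
4.0 [ 485.24023159 -162.55931309  124.80561394] [ 0.16166167 -0.08257576  0.60797189] 37.32770752095345
```

View pics/w3.png

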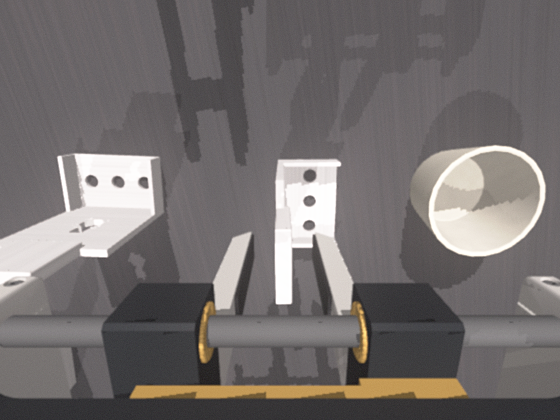

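Emit:
jog_arm:
  series: [0, 0, 0, 0, 0, 0, -0.8, 0, 0, 0, 0, 0, 0, -1, 0, 0, 0, 0, 0, 0, -1, 0, 0, 0, 0, 0, 0, -1, 0, 0, 0, 0, 0, 0, -1, 0, 0, 0, 0, 0, 0, -1]
  squeeze: 40

```text
clock: 4.8
eef_pos: [484.9, -162.5, 124.0]
eef_rot: [1.148, 1.571, -0.601]
wrist_force: [-0.4, -0.7, 2.3]
finger_gap: 8.7
```

Run:
```python
from h import *
s,c=snap('wrist','w4'); print(s['clock'],s['eef_pos'],s['eef_rot'],s['wrist_force'],s['finger_gap'])
```

```text
4.8 [ 484.8670912  -162.47183125  123.96909472] [ 1.14798386  1.57057664 -0.60083558] [-0.35753832 -0.7173774   2.27353353] 8.670888157530186
```

View pics/w4.png

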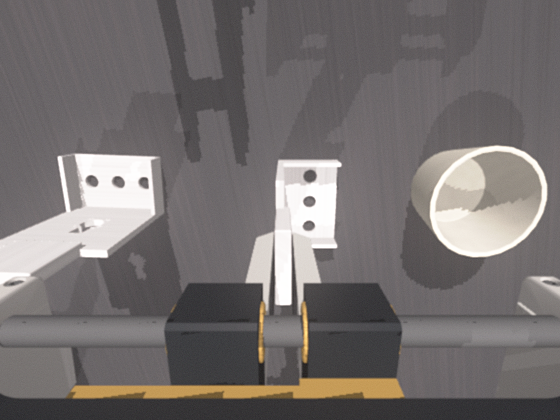

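Emit:
jog_arm:
  series: [0, 0, 0, 0, 0, 0.015, -1, 0, 0, 0, 0, 0, 0.05, -1, 0, 0, 0, 0, 0, 0.085, -1, 0, 0, -0.001, 0.003, 0.025, 0.095, -1, 0, 0, -0.002, 0.009, 0.075, 0.095, -1, 0, 0, -0.003, 0.016, 0.13, 0.095, -1, 0, 0, -0.003, 0.022, 0.185, 0.095, -1, 0, 0, -0.004, 0.028, 0.24, 0.095, -1, 0, 0, -0.005, 0.034, 0.285, 0.095, -1, 0, 0, -0.005, 0.0365, 0.31, 0.095, -1, 0, 0, -0.005, 0.037, 0.3158, 0.09, -1, 0, 0, -0.005, 0.037, 0.3158, 0.085, -1, 0, 0, -0.005, 0.037, 0.3158, 0.08, -1, 0, 0, -0.005, 0.037, 0.3158, 0.08, -1, 0, 0, -0.005, 0.037, 0.3158, 0.08, -1]

```text
clock: 6.72
eef_pos: [521.9, 153.0, 204.0]
eef_rot: [1.754, 1.571, -0.001]
wrist_force: [-0.0, 0.3, -3.2]
finger_gap: 8.5
```

Run:
```python
from h import *
s,c=snap('wrist','w5'); print(s['clock'],s['eef_pos'],s['eef_rot'],s['wrist_force'],s['finger_gap'])
s,c=snap('scene','s5'); crop('s5',280,110,430,290,3.3,'c6')
n=np.array([.98393,-.17854]);t=np.array([.17854,.98393]);p=s['eef_pos'][:2];print(p@n,p@t)
R=Ro.from_euler('xyz',s['eef_rot']).as_matrix();print(R.round(4),np.arctan2(R[1,1],R[0,1]))
```

```text
6.725 [521.88643612 152.96517292 204.01891237] [ 1.75383356e+00  1.57067835e+00 -5.65651512e-04] [-7.31427496e-04  2.97763419e-01 -3.15563070e+00] 8.468902006098043
486.20271740749786 243.7879412669863
[[ 3.000e-04  9.832e-01 -1.824e-01]
 [ 1.000e-04 -1.824e-01 -9.832e-01]
 [-1.000e+00  3.000e-04 -1.000e-04]] -0.1834565556020648
```

View pics/w5.png

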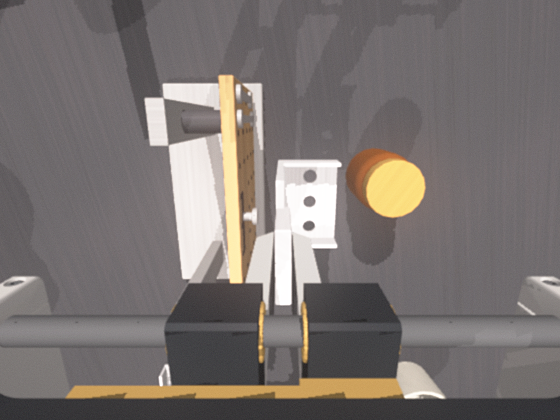

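View pics/c6.png

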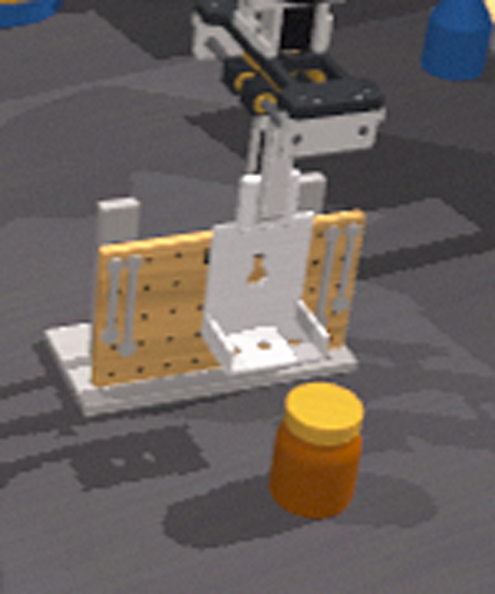

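```bash
cat > m5.py <<'E'
from h import *
import sys
c=load(sys.argv[1]); u0,u1,v0,v1=map(int,sys.argv[2:6]); im=c['color'].mean(2)
for v in range(v0,v1): print(v,[int(x) for x in im[v,u0:u1]])
E
python3 m5.py w5 238 264 206 228
python3 - <<'E'
from h import *
n=np.array([.9832,-.1824]);t=np.array([.1824,.9832]);
for f in ('w4','w5'):
    c=load(f);z0=0 if f=='w4' else 80; im=c['color'].mean(2)
    hol=(im[165:235,300:318]<170).astype(np.uint8); _,_,st,ce=cv2.connectedComponentsWithStats(hol); print(f,st[1:].tolist(),(ce[1:]+[300,165]).tolist(), 'tcp t',c['eef_pos'][:2]@t)
    for (x,y) in ce[1:]+[300,165]: print(ray_plane(c,(x,y),[0,0,1],(0,0,z0+5))[:2]@t-c['eef_pos'][:2]@t)
E
```

```text
206 [192, 141, 113, 101, 81, 79, 102, 111, 110, 110, 101, 93, 109, 114, 113, 112, 117, 137, 155, 159, 158, 161, 160, 163, 162, 155]
207 [198, 146, 116, 103, 79, 77, 104, 110, 107, 111, 100, 95, 107, 116, 118, 127, 140, 155, 163, 160, 158, 158, 160, 164, 159, 152]
208 [203, 151, 120, 102, 80, 80, 101, 112, 110, 110, 107, 98, 110, 119, 138, 166, 182, 191, 184, 162, 155, 156, 163, 160, 164, 154]
209 [205, 156, 118, 102, 79, 78, 107, 112, 110, 112, 111, 104, 107, 124, 169, 205, 214, 216, 200, 165, 151, 158, 163, 162, 162, 152]
210 [207, 156, 118, 101, 85, 80, 105, 109, 111, 108, 111, 112, 111, 132, 193, 227, 233, 229, 211, 162, 150, 159, 163, 162, 161, 151]
211 [209, 158, 117, 111, 85, 85, 101, 113, 124, 124, 131, 132, 127, 152, 216, 236, 237, 237, 217, 162, 147, 154, 162, 162, 162, 152]
212 [212, 159, 121, 108, 88, 99, 118, 136, 169, 181, 183, 182, 180, 193, 231, 244, 245, 244, 225, 159, 145, 158, 162, 164, 160, 150]
213 [212, 160, 117, 107, 98, 124, 153, 188, 222, 232, 232, 231, 229, 228, 241, 247, 249, 249, 222, 160, 146, 156, 159, 161, 162, 154]
214 [214, 162, 117, 108, 102, 144, 207
[... 1654 characters left out ...]
20, 148, 161, 159, 158, 161, 162, 161, 154]
227 [221, 190, 135, 100, 78, 72, 86, 105, 110, 113, 109, 112, 115, 119, 118, 114, 111, 121, 150, 160, 160, 156, 160, 162, 161, 155]
w4 [[3, 4, 14, 14, 145], [3, 31, 12, 11, 100], [3, 56, 12, 10, 91]] [[309.4206896551724, 175.6551724137931], [308.94, 201.0], [308.3956043956044, 225.35164835164835]] tcp t -71.30254704631508
26.583265076511644
1.8711606430939298
-22.998522610399704
w5 [[3, 5, 14, 12, 130], [4, 31, 11, 11, 92], [3, 56, 12, 10, 87]] [[309.54615384615386, 175.69230769230768], [309.04347826086956, 200.94565217391306], [308.4022988505747, 225.32183908045977]] tcp t 245.5874439619479
26.411807163449367
1.7843414203091186
-23.112587903008347
```

```bash
python3 - <<'E'
from h import *
n=np.array([.9832,-.1824]);t=np.array([.1824,.9832]); c=load('w5'); e=c['eef_pos'][:2]
for u,v in ((256,215.7),(253,207.6),(253,223.7),(247,215.8),(251.4,215.7)): q=ray_plane(c,(u,v),[0,0,1],(0,0,130))[:2]-e; print(u,v,q@n,q@t)
# tab in w5 via z=124+16=140+80
for v in (209,304): print(v, (ray_plane(c,(283,v),[0,0,1],(0,0,220))[:2]-e)@t)
c=load('w1');e=c['eef_pos'][:2]
q=ray_plane(c,(290,199.25),[0,0,1],(0,0,130))[:2];print(q, q@t, q@n)
E
python3 m5.py w5 278 290 203 214; python3 m5.py w5 278 290 298 308
```

```text
256 215.7 -22.425242099107187 1.4734095599633938
253 207.6 -24.70257568022835 8.391784497929255
253 223.7 -25.06405880457758 -5.468123823685616
247 215.8 -29.80148231996285 1.3815459530715701
251.4 215.7 -26.193912670163396 1.4704630921704849
209 34.33696854495617
304 -20.25862761297091
[501.40411344 158.30563543] 247.10221104581422 464.1055764288373
203 [250, 250, 250, 250, 251, 247, 228, 212, 213, 227, 248, 252]
204 [251, 250, 250, 251, 251, 247, 228, 216, 211, 220, 248, 252]
205 [251, 250, 250, 251, 251, 246, 228, 216, 211, 222, 248, 252]
206 [251, 250, 250, 250, 250, 246, 231, 221, 219, 226, 245, 251]
207 [250, 250, 249, 249, 249, 245, 235, 230, 231, 232, 239, 247]
208 [243, 242, 243, 243, 242, 241, 236, 235, 234, 234, 236, 238]
209 [236, 236, 235, 236, 236, 236, 235, 235, 236, 235, 233, 233]
210 [235, 233, 234, 234, 233, 235, 234, 235, 236, 236, 233, 234]
211 [234, 235, 233, 235, 235, 234, 235, 235, 236, 236, 234, 232]
212 [234, 235, 234, 234, 234, 235, 235, 235, 235, 237, 235, 233]
213 [236, 234, 234, 234, 234, 234, 237, 235, 234, 235, 235, 232]
298 [241, 254, 255, 254, 254, 254, 254, 254, 254, 254, 255, 255]
299 [244, 254, 255, 254, 254, 254, 254, 254, 254, 254, 254, 255]
300 [242, 253, 254, 254, 254, 254, 254, 254, 254, 254, 254, 255]
301 [241, 247, 254, 254, 254, 254, 254, 254, 254, 254, 254, 255]
302 [243, 247, 255, 255, 255, 255, 255, 254, 254, 255, 255, 255]
303 [243, 249, 255, 255, 255, 255, 255, 255, 255, 255, 255, 255]
304 [227, 232, 253, 255, 255, 255, 254, 252, 252, 251, 252, 248]
305 [144, 146, 162, 171, 171, 168, 165, 163, 164, 160, 161, 152]
306 [110, 114, 110, 108, 114, 107, 109, 112, 108, 114, 110, 115]
307 [115, 117, 116, 116, 116, 116, 116, 116, 117, 115, 116, 117]
```

Emit:
jog_arm:
  series: [0, 0, 0, -0.0049, 0.0009, 0, -1, 0, 0, 0, -0.0098, 0.0018, 0, -1, 0, 0, 0, -0.0147, 0.0027, 0, -1, 0, 0, 0, -0.0167, 0.0031, 0, -1, 0, 0, 0, -0.0187, 0.0034, 0, -1, 0, 0, 0, -0.0206, 0.0038, 0, -1, 0, 0, 0, -0.0216, 0.004, 0, -1, 0, 0, 0, -0.0216, 0.004, 0, -1, 0, 0, 0, -0.0216, 0.004, 0, -1]

```text
clock: 7.95
eef_pos: [500.3, 157.4, 203.8]
eef_rot: [1.671, 1.571, -0.082]
wrist_force: [-0.8, 0.2, -3.4]
finger_gap: 8.8
```

```bash
cat > st.py <<'E'
from h import *
import sys
f=sys.argv[1]
s,c=snap('wrist','w'+f); print(s['clock'],s['eef_pos'],s['wrist_force'],s['moment'],s['finger_gap'])
n=np.array([.9832,-.1824]);t=np.array([.1824,.9832]);p=s['eef_pos'][:2];print(p@n,p@t,'Fn',s['wrist_force'][:2]@n,'Ft',s['wrist_force'][:2]@t)
s,c=snap('scene','s'+f); crop('s'+f,310,150,390,250,6,'cs'+f)
E
python3 st.py 6
```

```text
7.95 [500.26222019 157.35044025 203.83411041] [-0.83039754  0.16750254 -3.38680013] [-0.0416875   0.11234539  0.00372729] 8.7811760393152
463.1570945922059 245.95478181755038 Fn -0.8469993281638625 Ft 0.013223982114401197
```

View pics/cs6.png

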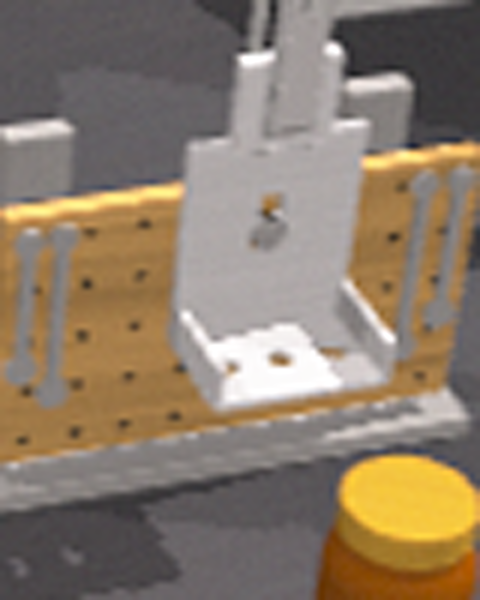

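View pics/w6.png

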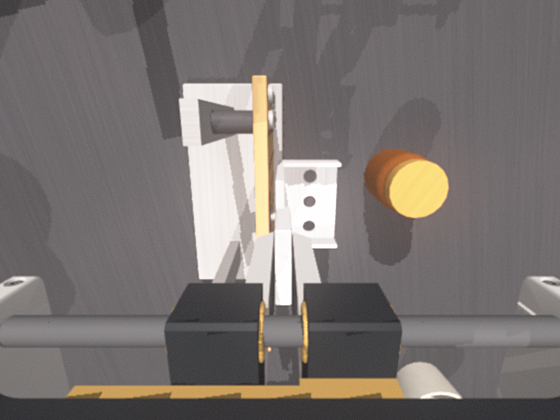

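Emit:
jog_arm:
  series: [0, 0, 0, -0.002, 0.0002, 0, -1, 0, 0, 0, -0.004, 0.0004, 0.0001, -1, 0, 0, 0, -0.006, 0.0008, 0.0001, -1, 0, 0, 0, -0.006, 0.0008, 0.0001, -1, 0, 0, 0, -0.006, 0.0008, 0.0001, -1]

```text
clock: 8.68
eef_pos: [494.2, 158.2, 204.0]
eef_rot: [1.927, 1.571, 0.174]
wrist_force: [0.4, 0.1, -2.9]
finger_gap: 8.8
```

```bash
python3 st.py 7; python3 m5.py w7 250 285 150 154
```

```text
8.675 [494.22840974 158.17528885 203.97534834] [ 0.35474982  0.10997489 -2.86316514] [-0.12427507  0.10130082  0.01819029] 8.791138472560299
457.0741997747181 245.66520593593953 Fn 0.32873060530763465 Ft 0.1728336747302718
150 [237, 236, 234, 236, 239, 238, 237, 239, 239, 237, 235, 232, 221, 218, 218, 220, 221, 220, 219, 220, 221, 221, 222, 224, 225, 215, 164, 111, 108, 146, 161, 163, 167, 169, 168]
151 [237, 236, 235, 236, 238, 236, 235, 237, 237, 236, 236, 233, 220, 218, 218, 220, 222, 220, 219, 221, 222, 221, 222, 223, 225, 215, 166, 113, 106, 146, 161, 161, 166, 168, 170]
152 [237, 236, 234, 237, 237, 237, 236, 238, 239, 236, 235, 233, 218, 215, 219, 220, 219, 221, 221, 221, 221, 222, 221, 224, 225, 217, 165, 112, 102, 147, 162, 164, 165, 167, 169]
153 [238, 236, 235, 236, 238, 237, 237, 238, 239, 237, 236, 234, 219, 215, 219, 220, 219, 221, 222, 222, 221, 223, 223, 224, 224, 217, 167, 112, 105, 143, 163, 164, 167, 170, 171]
```

View pics/cs7.png

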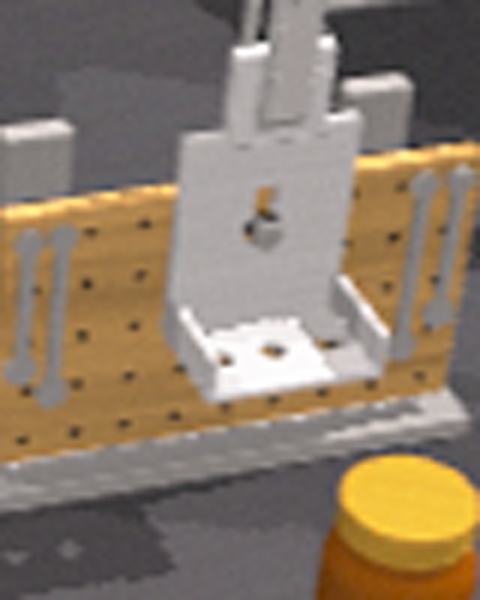

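View pics/w7.png

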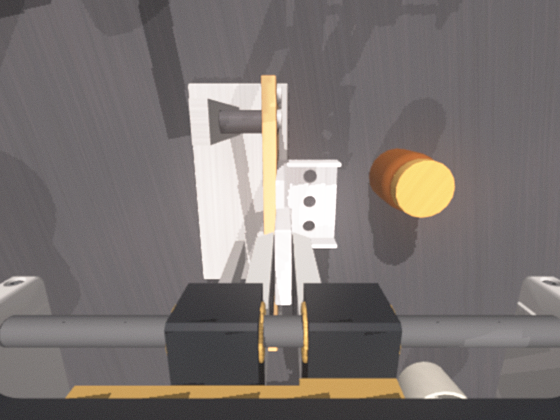

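Emit:
jog_arm:
  series: [0, 0, 0, -0.001, 0.0002, 0, -1, 0, 0, 0, -0.002, 0.0004, 0, -1, 0, 0, 0, -0.0025, 0.0005, 0, -1, 0, 0, 0, -0.0025, 0.0005, 0, -1]

```text
clock: 9.28
eef_pos: [492.0, 158.5, 204.0]
eef_rot: [1.603, 1.57, -0.151]
wrist_force: [4.4, -0.3, -5.6]
finger_gap: 8.2
```

```bash
python3 st.py 8
```

```text
9.275 [492.04359276 158.5290081  203.97534431] [ 4.37509517 -0.3278676  -5.55408986] [-0.25980171 -1.16406683 -0.02820353] 8.171927676513972
454.8615693192748 245.61447208527045 Fn 4.361396621608673 Ft 0.4756579324759712
```

Emit:
jog_arm:
  series: [0, 0, 0, 0.001, -0.0002, 0, -1, 0, 0, 0, 0.001, -0.0002, -0.003, -1, 0, 0, 0, 0.001, -0.0002, -0.006, -1, 0, 0, 0, 0.001, -0.0002, -0.009, -1, 0, 0, 0, 0.001, -0.0002, -0.012, -1, 0, 0, 0, 0.001, -0.0002, -0.0145, -1, 0, 0, 0, 0.001, -0.0002, -0.0165, -1, 0, 0, 0, 0.001, -0.0002, -0.0172, -1, 0, 0, 0, 0.001, -0.0002, -0.0172, -1]

```text
clock: 10.5
eef_pos: [492.7, 158.5, 186.6]
eef_rot: [-1.245, 1.571, -2.999]
wrist_force: [3.7, -0.7, -4.0]
finger_gap: 9.1
```

```bash
python3 st.py 9
```

```text
10.5 [492.66188916 158.45739497 186.60515582] [ 3.74373702 -0.67486932 -3.98348061] [-0.18714347 -0.79171375  0.02016664] 9.127970964751121
455.4825405820681 245.656839321726 Fn 3.8039384026380847 Ft 0.019326112740543484
```

View pics/cs9.png

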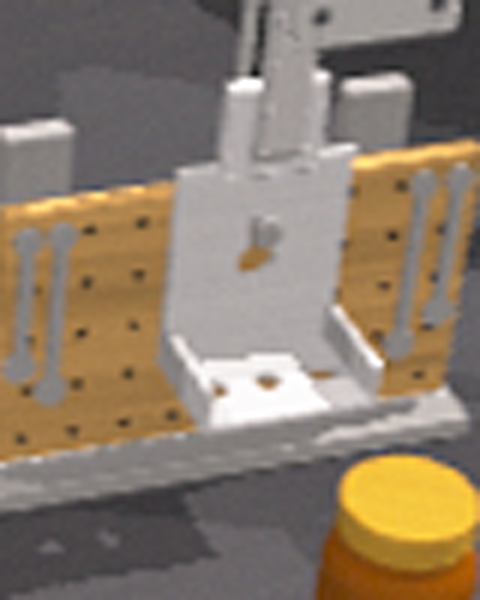

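Slid down freely: the head stands at the slot's top (crop (265,232)). The last bit down comes next.

Emit:
jog_arm:
  series: [0, 0, 0, 0, 0, -0.0005, -1, 0, 0, 0, 0, 0, -0.001, -1, 0, 0, 0, 0, 0, -0.001, -1, 0, 0, 0, 0, 0, -0.001, -1]

```text
clock: 11.1
eef_pos: [492.8, 158.5, 185.8]
eef_rot: [1.856, 1.571, 0.102]
wrist_force: [3.5, -1.4, -1.1]
finger_gap: 8.7
```

```bash
python3 st.py 10
```

```text
11.1 [492.761791   158.46980093 185.83825543] [ 3.48730912 -1.40785052 -1.12254513] [-0.22490357 -0.70753021  0.08300672] 8.680294626263747
455.5785012214671 245.68725895081974 Fn 3.6855142640119 Ft -0.7481134495363296
```

Emit:
jog_arm:
  series: [0, 0, 0, 0, 0, 0, -0.75, 0, 0, 0, 0, 0, 0, -0.7, 0, 0, 0, 0, 0, 0, -0.6, 0, 0, 0, 0, 0, 0, -0.5, 0, 0, 0, 0, 0, 0, -0.5]

```text
clock: 11.82
eef_pos: [492.7, 158.5, 185.7]
eef_rot: [-1.563, 1.571, 2.967]
wrist_force: [-0.7, 0.8, 0.2]
finger_gap: 23.4
```

```bash
python3 st.py 11
```

```text
11.825 [492.66789718 158.4935494  185.73177811] [-0.70750792  0.78615171  0.23575022] [-0.04907207  0.0602711  -0.0224588 ] 23.40498109764299
455.4818531023886 245.69348221187886 Fn -0.8390158575229861 Ft 0.6438949121320031
```

View pics/cs11.png

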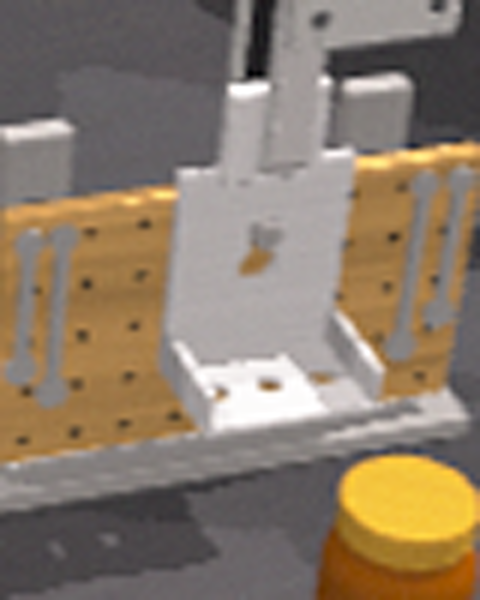

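View pics/w11.png

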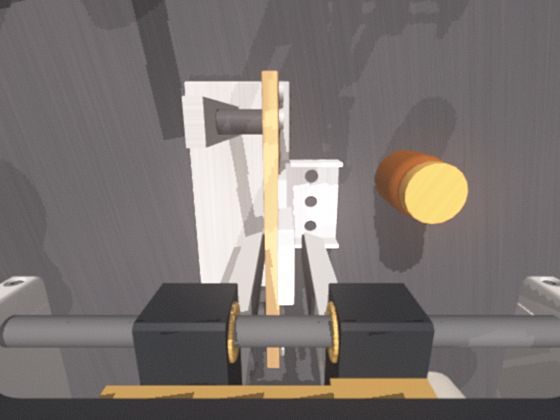

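Emit:
jog_arm:
  series: [0, 0, 0, 0, 0, 0.005, -0.4, 0, 0, 0, 0, 0, 0.02, -0.4, 0, 0, 0, 0, 0, 0.05, -0.4, 0, 0, 0, 0, 0, 0.09, -0.4, 0, 0, 0, 0, 0, 0.12, -0.4, 0, 0, 0, 0, 0, 0.12, -0.4, 0, 0, 0, 0, 0, 0.12, -0.4, 0, 0, 0, 0, 0, 0.12, -0.4]

```text
clock: 12.92
eef_pos: [492.4, 158.4, 304.9]
eef_rot: [-1.157, 1.569, -2.911]
wrist_force: [-0.2, -0.7, -0.0]
finger_gap: 28.5
```

```bash
python3 st.py 12
python3 - <<'E'
from h import *
c=load('w12'); n=np.array([.9832,-.1824]);t=np.array([.1824,.9832])
S=cloud(load('s12')); P=S[176:205,337:370].reshape(-1,3); P=P[np.isfinite(P).all(1)]
cc=np.median(P,0); P=P[np.abs((P-cc)[:,:2]@n)<8]; cc=P.mean(0); nn=np.linalg.svd(P-cc)[2][2]; nn*=np.sign(nn[0]); print(cc,nn,cc[:2]@n)
E
```

```text
12.925 [492.43417547 158.41488185 304.8581438 ] [-0.24650996 -0.72383837 -0.02218956] [-0.06569851  0.05900294 -0.01581146] 28.530247829681873
455.26640687742054 245.57350543962363 Fn -0.11034047702302194 Ft -0.7566412980957419
[495.48194099 160.86075821 119.85334008] [ 0.98303723 -0.18170859 -0.0248957 ] 457.81684208345945
```

View pics/cs12.png

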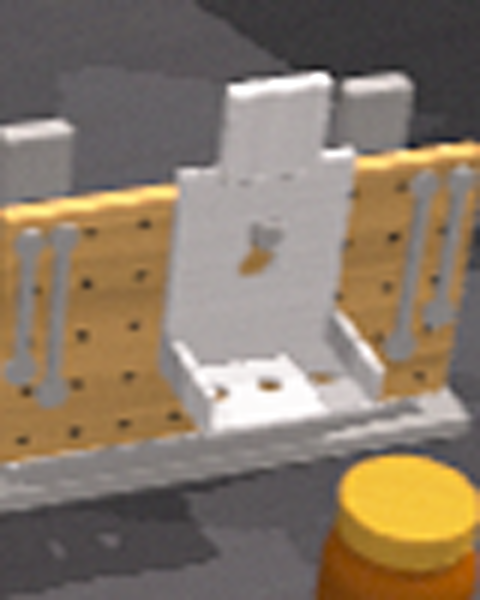

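View pics/w12.png

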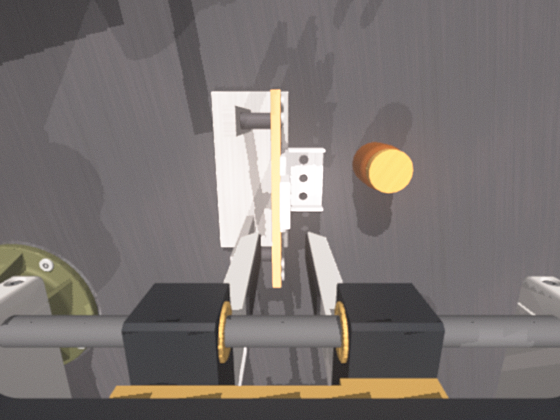

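Run:
```python
from h import *
a=load('s11')['color'].astype(int);b=load('s12')['color'].astype(int)
print('diff holder',abs(a-b)[185:222,336:376].mean())
S=cloud(load('s12')); T=S[160:180,345:368,2]; print('tab top z',np.nanmax(np.where(abs(S[160:180,345:368,0]-490)<20,T,np.nan)))
print(manip.sign_off())
```

```text
diff holder 1.9175675675675676
tab top z 202.2683301690805
the job is handed in; nothing more can be done
None
```

The holder is hanging on the stud by itself and the job is handed in at about 13 s of the 67 s allowed. The sign-off gives no verdict.

**What I did**
- I took the holder farthest from the base, at about (485, -161) mm. The two look-alikes stand about 360 mm from the base.
- The wrist camera put the stud about 5 mm to the left of the slot's middle.
- I slipped the keyhole over the stud's head. The force was near zero until the plate met the board, then about 4.4 N.
- I slid the holder down 18 mm until its weight came onto the stud, opened the fingers and backed straight up 120 mm.

**Last checks**
- **Height:** the tab top is at 202.3 mm, against 202 mm expected when fully home.
- **Angle:** the back plate is tilted about 0.025 rad and square to the board within about 0.01 rad.
- **Distance from the board:** the plate's front face is at about 458 mm along the board's normal, with the board face at about 453 mm. That agrees with the 5 mm plate lying flat.
- **At rest:** the pictures before and after backing away show no movement, and the wrist force returned to about zero.
- **Jar and tin:** the arm kept clear of both, but I did not re-measure their positions at the end.

One small disagreement: two ways of measuring the holder's sideways position in the grip differed by about 0.6 mm. That was within the keyhole's clearance, and it went on without touching the head.

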